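Screw the ring nut down on the thread reel

ROBOT

A 6-joint arm with a two-finger parallel gripper is mounted at the origin on the work surface. World frame = base frame: x ahead of the robot, y to its left, z up, the work surface at z = 0. Lengths are in m, angles in rad, forces in N, time in s.
With the tool pointing down it reaches from about 0.35 to 0.975 m from the base axis. Payload 4.9 kg.
Tool frame: the origin (TCP) lies at the very end of the fingers, on their centre line; the grasp point (between the pads) lies 19 mm behind it (ctrl.grip_point_offset is the distance from the TCP to the grasp point, in m); z points along the fingers, y is the line along which they close (so a half turn about z gives the same grasp; the last joint's range is limited). The gripper opens to 85 mm and grips with 20 to 120 N. Pads are 22 mm wide; open, the fingers measure 114 mm over their backs; the gripper's body (76 mm by 85 mm) begins 54 mm behind the grasp point. The pads swing forward as they close: fully open they stand 13 mm farther back than shut.
Start: joints at [1.216, 0.053, 1.613, -0, 1.476, -0.119], TCP at [0.146, 0.608, 0.231] pointing down, gripper open.
Joint ranges: [-3.01, 3.01], [-1.01, 2.22], [0.06, 2.58], [-1.02, 4.17], [0.09, 2.62], [-3.14, 3.14]. Speed limits (rad/s): [2.57, 2.57, 3.14, 3.14, 3.14, 3.14].

INTERFACE

Orientations are given as a rotation vector (axis times angle).
In Python, from station import ctrl gives the robot as it stands.
- The arm moves only by the tool send_rows, never from a script. Its argument "rows" is a list of rows, each a list of 3 entries, a list of its own where there are three numbers: the finger opening in cm, from 0 to 8.54, then the shift along the tool's x, y, z in cm, then the turn about the tool's z in degrees. A call has 1 to 10 rows; each row shifts and turns the commanded pose from where the row before left it, along the tool's axes as they then stand; what a row does not reach is not made up. A row lasts 1/8 s, in which the tool goes at most 62.5 mm and 10.7 degrees, less where a joint would pass 70% of its speed; a pose out of reach is approached as far as the arm can. A call with a gripper value outside its range is refused whole. The fingers move at their own pace and stop on an object; "newtons" is the grip in N (left out, the last holds). Time passes only in rows, so rows that do not move let the fingers close. It gives the time, the measured TCP pose, the force, the opening and the grip force at its end, in the units of the state.
- ctrl.get_obs(): the state, without advancing time (a new reading comes with each control period).
- ctrl.get_image(name): name is "scene" or "top"; returns a dict with "frame" (420x560x3 uint8, red, green, blue), "range_z" (420x560 float32, m along the optical axis (not along the pixel's ray), 0 where there is no reading), "fx", "fy", "cx", "cy" (pixels), "cam_to_world" (4x4, takes a point from camera to world coordinates). Camera axes: x right, y down, z forward; pixel columns grow to the right and rows downward; lengths in m; the calibration is good to about 2 mm. A picture is of the moment at which its call begins.
- ctrl.finish_job(): hands the job in; it is judged then, once.
The state is a dict: "t": time; "q": joint angles; "dq": joint speeds; "effort": joint torques, N m; "tool_pos": TCP position; "tool_rot": TCP orientation; "contact_force": force on the tool from outside, world axes, zero at the start; "wrist_torque": the same for the moment, N m; "opening": finger opening in m; "grip_force": force on a finger pad.
Only numpy, scipy, OpenCV 4.12 (cv2) and the standard library are available. Lean on these libraries where they do the work, as an engineer would, in place of code of your own. Each camera call takes 0.05 s, during which the arm holds its last target. There are 200 camera calls.

TASK

Pick up the loose knurled ring nut, set it level over the tip of the reel stand's threaded spindle and screw it clockwise onto the reel, counting the turns, until you feel the resistance rise clearly as the reel comes up firm against its stop. Leave it just snug, gripping the reel with about 15 N, do not force it tighter, then let go; leave the other things on the table where they are.

Things in the scene. Friction and masses are not known exactly. Their poses are not given: they have to be found in the camera images.
- stand: the reel stand, fixed to the table: a dark steel foot disc 100 mm across and 12 mm thick, with an upright steel spindle in its centre (15 mm round core, coarse thread 20.6 mm over the crests near the top). Origin: centre of the foot's underside, on the spindle's axis; z up along the spindle.
- thread_top (a point): on the spindle's axis at the upper end of its thread, 103 mm above the stand's origin, axes as the stand's. Right-handed two-start thread, lead 16 mm per turn (crests 8 mm apart, 3.6 mm thick), going down into the reel; its two upper ends lie at this height at the stand's +x and -x sides. Above is plain 15 mm core for 4 mm, then a taper to an 8 mm blunt tip 12 mm above this point.
- ring: the loose ring nut, lying flat on the table: a knurled aluminium ring, 44 mm outside, 28 mm tall, 23 mm bore, about 90 g. Origin: centre of its underside; z up along the bore. Right way up as it lies. Once on the thread it goes down 16 mm per clockwise turn (seen from above), with about 1.5 mm of play.
- ring_studs (a point): point on the ring's axis 4 mm above its underside, axes as the ring's. Round studs 2.8 mm thick stick into the bore and ride in the thread, leaving a 16.8 mm passage: two at the ring's +x and -x sides at this height, two at its +y and -y sides 4 mm higher. On the spindle the ring rests with them on the thread's upper ends, or drops between them.
- reel: the reel of white thread already on the spindle: wooden end discs 64 mm across, 60 mm tall. Origin: centre of its underside, at first 34 mm above the table. It does not turn. It floats on a weak spring (under 3 N); pressed down 3 to 9.5 mm (different every time) it meets a stiff hidden stop, about 12 N per mm.
- reel_top (a point): centre of the reel's top, 60 mm above its origin, where the ring nut bears. Turned from the upper ends of the thread, the nut reaches the stop after about 0.8 to 1.2 turns; from there it turns clearly harder: its turning moment is then about 0.01 Nm (0.007 to 0.015) per newton of grip on the reel, against under 0.06 Nm before.
- spool_a: a small wooden thread spool with blue thread, 38 mm across, 42 mm tall, standing; a bystander. Origin: centre of its underside.
- spool_b: a small wooden thread spool with red thread, 38 mm across, 42 mm tall, standing; a bystander. Origin: centre of its underside.
- spool_c: a wooden thread spool with white thread, 44 mm across, 55 mm tall, standing; a bystander. Origin: centre of its underside.
- thimble: a brass thimble, 20 mm across, 22 mm tall, mouth down; a bystander. Origin: centre of its underside.
- bobbin: a small steel bobbin, 21 mm across, 12 mm tall, lying flat; a bystander. Origin: centre of its underside.
- tape: a rolled measuring tape, 54 mm across, 16 mm tall, lying flat; a bystander. Origin: centre of its underside.
- scissors: scissors with blue handles, about 215 mm long, lying flat; a bystander. Origin: near the pivot.
Mind the look-alikes: they are no part of the job. What is meant by the ring is not black, purple or turquoise, and is the smaller of those in its own colour.

How it is judged:
By the outcome, as a careful person would: the job done as asked, in the order asked, and still so for the second after the job is handed in, with the robot touching nothing.
It also fails if it takes over 72 s, if anything falls off the work surface, if the arm or the gripper's body presses on something with over 40 N, if the wrist force passes 120 N, or if a joint passes its speed limit or range.

## Working session

There is one attempt and no reset: what is moved stays moved. The work goes in short steps, Python scripts to look and compute and a tool call to move; the robot and the scene stay as the last step left them, time stands still between calls to the robot, and variables do not carry over. Pictures are saved under pics/ and viewed, at most 10 in all, crops included, and the job is handed in when it is done.

Besides the shell and the picture viewer there is one more tool, called after "Emit:" by a JSON object that holds its "name" and its "arguments", one argument or row to a line. send_rows: Moves the arm, as the interface text tells. Its arguments: {"type":"object","properties":{"rows":{"type":"array","items":{"type":"array"}},"newtons":{"type":"number"}},"required":["rows"]}

```bash
mkdir -p pics; cat > h.py <<'E'
import numpy as np, cv2
from station import ctrl
def cloud(im):
    z=im["range_z"]; v,u=np.mgrid[:z.shape[0],:z.shape[1]]
    P=np.stack([(u-im["cx"])/im["fx"]*z,(v-im["cy"])/im["fy"]*z,z,np.ones_like(z)],-1)
    W=(P@np.array(im["cam_to_world"]).T)[...,:3]; W[z<=0]=np.nan; return W
E
python3 - <<'E'
from h import *
for n in("top","scene"):
    im=ctrl.get_image(n); cv2.imwrite(f"pics/{n}1.png",im["frame"][...,::-1]); np.save(f"{n}.npy",cloud(im)); np.save(f"{n}_f.npy",im["frame"])
    print(n,np.round(im["cam_to_world"],3).tolist(),im["fx"])
print(ctrl.get_obs())
E
```

```text
top [[0.026, -0.983, 0.181, 0.423], [-1.0, -0.026, 0.005, 0.004], [-0.001, -0.181, -0.983, 1.001], [0.0, 0.0, 0.0, 1.0]] 380.0513491522746
scene [[-0.794, 0.459, -0.4, 0.984], [0.608, 0.587, -0.534, 0.53], [-0.01, -0.667, -0.745, 0.844], [0.0, 0.0, 0.0, 1.0]] 419.1128720958083
{'t': 0.1, 'q': array([ 1.21596110e+00,  5.33036126e-02,  1.61415775e+00,  1.52500710e-05,
        1.47602719e+00, -1.19040653e-01]), 'dq': array([-0.00042105, -0.00107478, -0.00303233,  0.00242205, -0.00096327,
        0.00062366]), 'effort': array([ 6.84257157e-04, -3.94904423e+01, -3.71360779e+01, -1.08426002e-04,
        3.92949645e-03, -7.56653833e-06]), 'tool_pos': array([0.14583012, 0.60716155, 0.23017742]), 'tool_rot': array([-3.69475835e-01, -3.11932605e+00,  2.88884780e-03]), 'contact_force': array([-0.11296048, -0.41814555,  0.53452528]), 'wrist_torque': array([0.0481548 , 0.06169467, 0.025411  ]), 'grip_force': 0.0, 'opening': 0.08542499301739738}
```

View pics/top1.png

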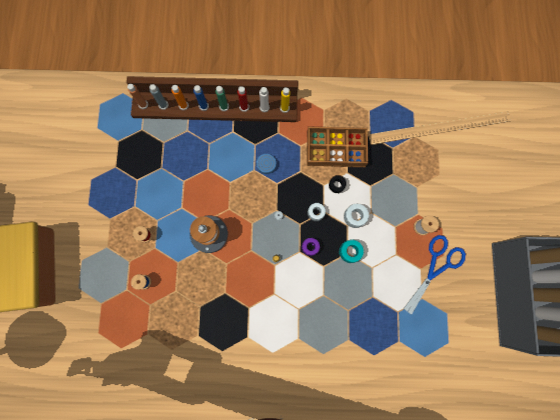

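View pics/scene1.png

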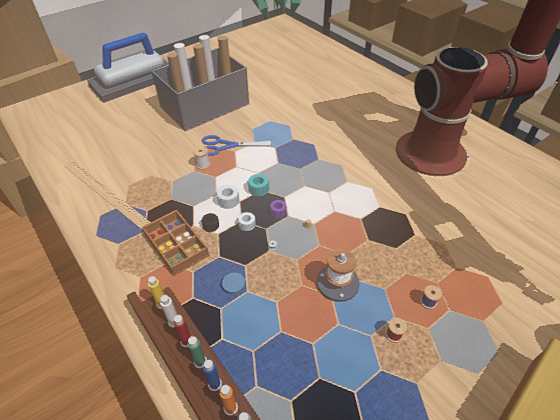

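The top view shows two silver rings, the smaller at about (317,211) and the larger at (358,215). The black, purple and turquoise rings are decoys. The reel stand is at (208,232). Next I'll measure the target ring and the stand.

```bash
python3 - <<'E'
from h import *
for n in("top","scene"):
    W=np.load(n+".npy"); F=np.load(n+"_f.npy")
    def fit(name,c,r,zlo,zhi):
        m=np.zeros(W.shape[:2],bool); m[c[1]-r:c[1]+r,c[0]-r:c[0]+r]=1
        m&=(W[...,2]>zlo)&(W[...,2]<zhi); p=W[m]
        (x,y),rad=cv2.minEnclosingCircle(p[:,:2].astype(np.float32))
        print(n,name,len(p),"c",round(x,4),round(y,4),"r",round(rad,4),"mean",p.mean(0).round(4),"zmax",p[:,2].max().round(4))
    if n=="top": R,S,B=(317,211),(208,232),(358,215)
    else: R,S,B=(247,220),(341,265),(228,196)
    fit("ring",R,14,.022,.035); fit("big",B,18,.022,.06)
    fit("reeltop",S,28,.088,.1); fit("spindle",S,28,.102,.14); fit("foot",S,34,.008,.016)
    fit("ringall",R,14,.010,.035)
F=np.load("scene_f.npy");T=np.load("top_f.npy")
a=cv2.resize(F[200:240,227:267],(390,390),interpolation=3)
b=cv2.resize(F[230:300,306:376],(390,390),interpolation=3)
cv2.imwrite("pics/z.png",np.hstack([a,b])[...,::-1])
# nearest tall things around ring
W=np.load("top.npy"); 
for nm,(u,v) in dict(black=(339,184),purple=(311,246),turq=(352,251),big=(358,215),bobbin=(279,215),thim=(277,258)).items(): print(nm,W[v-5:v+6,u-5:u+6].reshape(-1,3).mean(0).round(3))
E
```

```text
top ring 171 c 0.6183 -0.1085 r 0.0231 mean [ 0.6183 -0.1078  0.0278] zmax 0.0329
top big 357 c 0.6097 -0.2109 r 0.0306 mean [ 0.6086 -0.2095  0.0364] zmax 0.0429
top reeltop 496 c 0.553 0.1741 r 0.0321 mean [0.5528 0.1736 0.0945] zmax 0.0998
top spindle 42 c 0.5525 0.1748 r 0.0101 mean [0.5523 0.1733 0.1094] zmax 0.1166
top foot 479 c 0.5536 0.1737 r 0.0498 mean [0.5435 0.161  0.0124] zmax 0.016
top ringall 194 c 0.6183 -0.1085 r 0.0231 mean [ 0.6177 -0.1076  0.0265] zmax 0.0329
scene ring 156 c 0.6196 -0.1048 r 0.0237 mean [ 0.6213 -0.1026  0.0278] zmax 0.0326
scene big 326 c 0.6233 -0.1801 r 0.0608 mean [ 0.6148 -0.2023  0.0347] zmax 0.0423
scene reeltop 520 c 0.5536 0.1775 r 0.0334 mean [0.5571 0.1789 0.0943] zmax 0.0991
scene spindle 47 c 0.5565 0.1791 r 0.0082 mean [0.5579 0.1792 0.11  ] zmax 0.1174
scene foot 668 c 0.5553 0.1777 r 0.0507 mean [0.5674 0.1873 0.0124] zmax 0.016
scene ringall 228 c 0.6218 -0.1055 r 0.0245 mean [ 0.6223 -0.1013  0.0242] zmax 0.0326
black [ 0.694 -0.167  0.018]
purple [nan nan nan]
turq [ 0.517 -0.201  0.011]
big [ 0.612 -0.218  0.014]
bobbin [ 0.608 -0.009  0.006]
thim [ 0.494 -0.007  0.006]
```

View pics/z.png

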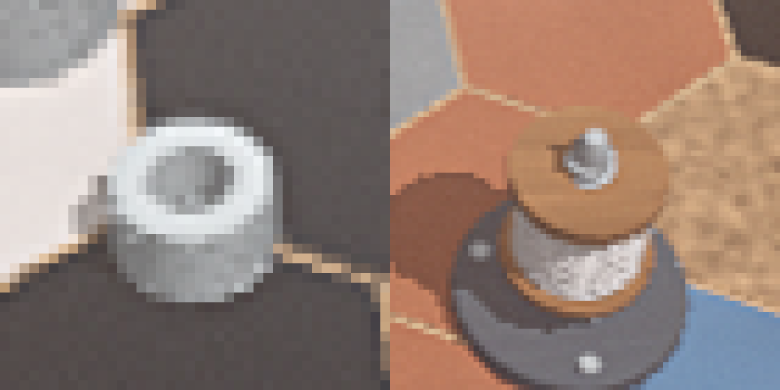

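The crop shows the small silver ring lying flat and the stand's spindle standing upright through the reel.

```bash
cat >> h.py <<'E'
from scipy.spatial.transform import Rotation as Ro
def to(x,y,z):
    o=ctrl.get_obs(); R=Ro.from_rotvec(o["tool_rot"]).as_matrix()
    print("d_cm",(R.T@(np.array([x,y,z])-o["tool_pos"])*100).round(2),"pos",o["tool_pos"].round(4),"q",o["q"].round(3),"z",R[:,2].round(4),"yaw",np.degrees(np.arctan2(R[1,0],R[0,0])).round(1),"F",o["contact_force"].round(1),"T",o["wrist_torque"].round(3),"open",round(o["opening"],4),"grip",round(o["grip_force"],1),"t",round(o["t"],2))
E
python3 -c "
from h import *
to(.619,-.1067,.10); to(.619,-.1067,.004)"
```

```text
d_cm [-62.69 -58.33  13.11] pos [0.1458 0.6072 0.2302] q [ 1.216  0.053  1.614  0.     1.476 -0.119] z [-7.0e-04 -1.8e-03 -1.0e+00] yaw 166.5 F [-0.1 -0.4  0.5] T [0.048 0.062 0.025] open 0.0854 grip 0.0 t 0.1
d_cm [-62.69 -58.31  22.71] pos [0.1458 0.6072 0.2302] q [ 1.216  0.053  1.614  0.     1.476 -0.119] z [-7.0e-04 -1.8e-03 -1.0e+00] yaw 166.5 F [-0.1 -0.4  0.5] T [0.048 0.062 0.025] open 0.0854 grip 0.0 t 0.1
```

Emit:
{"name": "send_rows", "arguments": {
  "rows": [
    [6.2, [-3.15, -2.9, 0], 0],
    [6.2, [-3.15, -2.9, 0], 0],
    [6.2, [-3.15, -2.9, 0], 0],
    [6.2, [-3.15, -2.9, 0], 0],
    [6.2, [-3.15, -2.9, 0], 0],
    [6.2, [-3.15, -2.9, 0], 0],
    [6.2, [-3.15, -2.9, 0], 0],
    [6.2, [-3.15, -2.9, 0], 0],
    [6.2, [-3.15, -2.9, 0], 0],
    [6.2, [-3.15, -2.9, 0], 0]
  ]
}}

```text
t: 1.35
tool_pos: [0.3849, 0.2508, 0.2309]
tool_rot: [-0.369, -3.119, 0.0]
contact_force: [-0.2, 1.1, -0.4]
opening: 0.0621
grip_force: 0.0
```

Emit:
{"name": "send_rows", "arguments": {
  "rows": [
    [6.2, [-3.15, -2.9, 1.3], 0],
    [6.2, [-3.15, -2.9, 1.3], 0],
    [6.2, [-3.15, -2.9, 1.3], 0],
    [6.2, [-3.15, -2.9, 1.3], 0],
    [6.2, [-3.15, -2.9, 1.3], 0],
    [6.2, [-3.15, -2.9, 1.3], 0],
    [6.2, [-3.15, -2.9, 1.3], 0],
    [6.2, [-3.15, -2.9, 1.3], 0],
    [6.2, [-3.15, -2.9, 1.3], 0],
    [6.2, [-2, -2, 1.3], 0]
  ]
}}

```text
t: 2.6
tool_pos: [0.6145, -0.0936, 0.1003]
tool_rot: [-0.371, -3.119, -0.0]
contact_force: [0.5, 0.1, 1.4]
opening: 0.0618
grip_force: 0.0
```

```bash
python3 -c "
from h import *
to(.619,-.1067,.10); to(.619,-.1067,.004)"
```

```text
d_cm [-0.74 -1.16  0.03] pos [ 0.6145 -0.0936  0.1003] q [-0.271  0.157  1.727 -0.     1.258 -1.605] z [-6.e-04  1.e-04 -1.e+00] yaw 166.4 F [0.5 0.1 1.4] T [ 0.003 -0.066 -0.048] open 0.0618 grip 0.0 t 2.6
d_cm [-0.75 -1.16  9.63] pos [ 0.6145 -0.0936  0.1003] q [-0.271  0.157  1.727 -0.     1.258 -1.605] z [-6.e-04  1.e-04 -1.e+00] yaw 166.4 F [0.5 0.1 1.4] T [ 0.003 -0.066 -0.048] open 0.0618 grip 0.0 t 2.6
```

Emit:
{"name": "send_rows", "arguments": {
  "rows": [
    [6.2, [-0.75, -1.15, 2], 0],
    [6.2, [0, 0, 2.5], 0],
    [6.2, [0, 0, 2.5], 0],
    [6.2, [0, 0, 1.5], 0],
    [6.2, [0, 0, 0.8], 0],
    [6.2, [0, 0, 0], 0]
  ]
}}

```text
t: 3.35
tool_pos: [0.6184, -0.1047, 0.008]
tool_rot: [-0.369, -3.119, -0.0]
contact_force: [0.8, -1.3, -0.0]
opening: 0.0619
grip_force: 0.0
```

```bash
python3 -c "
from h import *
to(.619,-.1067,.004)"
```

```text
d_cm [-0.11 -0.18  0.4 ] pos [ 0.6184 -0.1047  0.008 ] q [-0.286  0.288  1.749  0.     1.106 -1.622] z [-6.e-04  2.e-04 -1.e+00] yaw 166.5 F [ 0.8 -1.3 -0. ] T [-0.065  0.014 -0.05 ] open 0.0619 grip 0.0 t 3.35
```

Emit:
{"name": "send_rows", "arguments": {
  "rows": [
    [6.2, [-0.1, -0.15, 0.4], 0],
    [4.0, [0, 0, 0], 0],
    [4.0, [0, 0, 0], 0],
    [4.0, [0, 0, 0], 0],
    [4.0, [0, 0, 0], 0]
  ],
  "newtons": 20
}}

```text
t: 3.98
tool_pos: [0.6198, -0.1069, 0.005]
tool_rot: [0.369, 3.119, -0.001]
contact_force: [0.2, -0.4, 3.7]
opening: 0.0431
grip_force: 20.7
```

Emit:
{"name": "send_rows", "arguments": {
  "rows": [
    [6.2, [0, 0, 0], 0],
    [6.2, [0, 0, 0], 0],
    [6.2, [0, 0, 0], -10],
    [6.2, [0, 0, 0], -10],
    [6.2, [0, 0, 0], -10],
    [6.2, [0, 0, 0], -10],
    [6.2, [0, 0, 0], -10],
    [6.2, [0, 0, 0], -10],
    [6.2, [0, 0, 0], -10],
    [6.2, [0, 0, 0], -5]
  ]
}}

```text
t: 5.22
tool_pos: [0.6188, -0.1065, 0.0038]
tool_rot: [1.61, -2.697, -0.001]
contact_force: [0.4, 0.1, -0.0]
opening: 0.0622
grip_force: 0.0
```

Emit:
{"name": "send_rows", "arguments": {
  "rows": [
    [6.2, [0, 0, 0], 0],
    [4.0, [0, 0, 0], 0],
    [4.0, [0, 0, 0], 0],
    [4.0, [0, 0, 0], 0],
    [4.0, [0, 0, 0], 0]
  ],
  "newtons": 40
}}

```text
t: 5.85
tool_pos: [0.6194, -0.1067, 0.0044]
tool_rot: [-1.605, 2.7, -0.0]
contact_force: [0.5, 0.2, 0.6]
opening: 0.0422
grip_force: 40.7
```

```bash
python3 -c "
from h import *
o=ctrl.get_obs()['tool_pos']
to(o[0]-.065,o[1]+.2825,.135)"
```

```text
d_cm [-21.72  19.2  -13.06] pos [ 0.6194 -0.1067  0.0044] q [-0.289  0.295  1.747  0.     1.099 -2.933] z [ 3.e-04 -0.e+00 -1.e+00] yaw -118.5 F [0.5 0.2 0.6] T [ 0.007 -0.045  0.002] open 0.0422 grip 40.7 t 5.85
```

Emit:
{"name": "send_rows", "arguments": {
  "rows": [
    [4.0, [0, 0, -2], 0],
    [4.0, [0, 0, -4], 0],
    [4.0, [0, 0, -4], 0],
    [4.0, [-1.7, 1.5, -3.1], 0],
    [4.0, [-4, 3.5, 0], 0],
    [4.0, [-4, 3.5, 0], 0],
    [4.0, [-4, 3.5, 0], 0],
    [4.0, [-4, 3.5, 0], 0],
    [4.0, [-3, 2.7, 0], 0],
    [4.0, [-1, 1, 0], 0]
  ]
}}

```text
t: 7.1
tool_pos: [0.5535, 0.1776, 0.1365]
tool_rot: [-1.609, 2.697, -0.001]
contact_force: [0.3, -0.6, -1.5]
opening: 0.042
grip_force: 40.8
```

Emit:
{"name": "send_rows", "arguments": {
  "rows": [
    [4.0, [0, 0, 0], -10],
    [4.0, [0, 0, 0], -10],
    [4.0, [0, 0, 0], -10],
    [4.0, [0, 0, 0], -5],
    [4.0, [0, 0, 0], 0]
  ]
}}

```text
t: 7.72
tool_pos: [0.5544, 0.175, 0.1359]
tool_rot: [-2.341, 2.094, -0.001]
contact_force: [0.1, -0.5, -0.9]
opening: 0.042
grip_force: 40.8
```

```bash
python3 - <<'E'
from h import *
to(.5542,.1758,.13)
ims=[]
for n in("top","scene"):
    im=ctrl.get_image(n); ims.append(im)
    c=(208,225) if n=="top" else (345,255)
    cv2.imwrite(f"pics/{n}2.png",cv2.resize(im["frame"][c[1]-50:c[1]+50,c[0]-50:c[0]+50],(500,500),interpolation=3)[...,::-1])
cv2.imwrite("pics/b.png",cv2.resize(np.hstack([cv2.imread("pics/top2.png"),cv2.imread("pics/scene2.png")]),(800,400)))
E
```

```text
d_cm [-0.09  0.01  0.59] pos [0.5544 0.175  0.1359] q [ 0.178  0.027  1.803 -0.     1.311 -3.075] z [ 7.e-04 -3.e-04 -1.e+00] yaw -83.6 F [ 0.1 -0.5 -0.9] T [ 0.02   0.033 -0.038] open 0.042 grip 40.8 t 7.72
```

View pics/b.png

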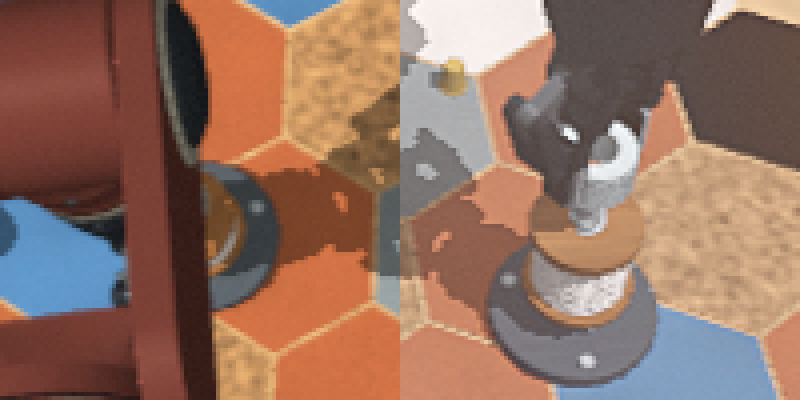

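The scene view shows the ring held level, directly above the spindle tip, so I'll lower it slowly.

Emit:
{"name": "send_rows", "arguments": {
  "rows": [
    [4.0, [-0.1, 0, 0.8], 0],
    [4.0, [0, 0, 0.6], 0],
    [4.0, [0, 0, 0.4], 0],
    [4.0, [0, 0, 0.3], 0],
    [4.0, [0, 0, 0.3], 0],
    [4.0, [0, 0, 0], 0]
  ]
}}

```text
t: 8.57
tool_pos: [0.5538, 0.1767, 0.111]
tool_rot: [2.343, -2.092, -0.0]
contact_force: [0.1, 0.2, -1.3]
opening: 0.0422
grip_force: 40.8
```

Emit:
{"name": "send_rows", "arguments": {
  "rows": [
    [4.0, [0, 0, 0.3], 0],
    [4.0, [0, 0, 0.2], 0],
    [4.0, [0, 0, 0.1], 0],
    [4.0, [0, 0, 0], 0]
  ]
}}

```text
t: 9.07
tool_pos: [0.5539, 0.1767, 0.1052]
tool_rot: [2.344, -2.092, -0.0]
contact_force: [-0.4, 0.4, -0.3]
opening: 0.0424
grip_force: 40.8
```

```bash
python3 -c "
from h import *
to(.5542,.1758,.1048)"
```

```text
d_cm [ 0.09 -0.02  0.04] pos [0.5539 0.1767 0.1052] q [ 0.181  0.061  1.823 -0.     1.258 -3.074] z [-2.e-04 -1.e-04 -1.e+00] yaw -83.5 F [-0.4  0.4 -0.3] T [-0.008  0.054  0.002] open 0.0424 grip 40.8 t 9.07
```

Emit:
{"name": "send_rows", "arguments": {
  "rows": [
    [4.0, [0.05, 0, 0.1], 0],
    [4.0, [0, 0, 0.05], 0],
    [4.0, [0, 0, 0], 0]
  ]
}}

```text
t: 9.45
tool_pos: [0.5542, 0.1763, 0.1041]
tool_rot: [-2.343, 2.092, -0.0]
contact_force: [-1.1, 0.1, 0.4]
opening: 0.0424
grip_force: 41.0
```

Emit:
{"name": "send_rows", "arguments": {
  "rows": [
    [4.0, [0, 0, 0.1], 0],
    [4.0, [0, 0, 0.0], 0]
  ]
}}

```text
t: 9.7
tool_pos: [0.5544, 0.1762, 0.1037]
tool_rot: [-2.343, 2.092, -0.001]
contact_force: [-2.6, -0.8, 5.0]
opening: 0.0425
grip_force: 41.4
```

Emit:
{"name": "send_rows", "arguments": {
  "rows": [
    [4.0, [0, 0, 0.1], 0],
    [4.0, [0, 0, 0.0], 0]
  ]
}}

```text
t: 9.95
tool_pos: [0.5546, 0.1763, 0.1034]
tool_rot: [-2.343, 2.092, -0.001]
contact_force: [-2.9, -0.2, 9.0]
opening: 0.0422
grip_force: 41.8
```

Emit:
{"name": "send_rows", "arguments": {
  "rows": [
    [4.0, [0, 0.05, -0.04], 5],
    [4.0, [0, 0, 0], 10],
    [4.0, [0, 0, 0], 10],
    [4.0, [0, 0, 0], 0]
  ]
}}

```text
t: 10.45
tool_pos: [0.5539, 0.1763, 0.1025]
tool_rot: [-1.837, 2.547, -0.0]
contact_force: [-0.6, 0.9, 3.2]
opening: 0.0423
grip_force: 41.1
```

Emit:
{"name": "send_rows", "arguments": {
  "rows": [
    [4.0, [0, 0, 0], 10],
    [4.0, [0, 0, 0], 10],
    [4.0, [0, 0, 0], 10]
  ]
}}

```text
t: 10.82
tool_pos: [0.5533, 0.1762, 0.1016]
tool_rot: [1.109, -2.939, -0.0]
contact_force: [0.7, 0.2, 0.6]
opening: 0.042
grip_force: 40.9
```

```bash
python3 -c "
from h import *
to(.5542,.1758,.1048)"
```

```text
d_cm [-0.04 -0.09 -0.32] pos [0.5533 0.1762 0.1016] q [ 0.18   0.063  1.827  0.     1.252 -2.113] z [-5.e-04  1.e-04 -1.e+00] yaw -138.6 F [0.7 0.2 0.6] T [ 0.02  -0.001 -0.016] open 0.042 grip 40.9 t 10.82
```

Emit:
{"name": "send_rows", "arguments": {
  "rows": [
    [4.0, [0, 0, 0.1], 0],
    [4.0, [0, 0, 0], 0]
  ]
}}

```text
t: 11.08
tool_pos: [0.5535, 0.1762, 0.1013]
tool_rot: [1.118, -2.936, -0.0]
contact_force: [0.3, -0.2, 2.7]
opening: 0.0423
grip_force: 41.1
```

Emit:
{"name": "send_rows", "arguments": {
  "rows": [
    [4.0, [0, 0, 0.1], 0],
    [4.0, [0, 0, 0], 0]
  ]
}}

```text
t: 11.32
tool_pos: [0.5537, 0.1763, 0.1011]
tool_rot: [-1.116, 2.937, 0.0]
contact_force: [-2.9, -0.9, 6.4]
opening: 0.0424
grip_force: 41.5
```

Emit:
{"name": "send_rows", "arguments": {
  "rows": [
    [4.0, [0, 0, 0], 10],
    [4.0, [0, 0, 0.04], 10],
    [4.0, [0, 0, 0.04], 10],
    [4.0, [0, 0, 0.045], 10],
    [4.0, [0, 0, 0.045], 10],
    [4.0, [0, 0, 0.045], 10],
    [4.0, [0, 0, 0.045], 10],
    [4.0, [0, 0, 0.045], 10],
    [4.0, [0, 0, 0.045], 10]
  ]
}}

```text
t: 12.45
tool_pos: [0.5541, 0.1759, 0.0974]
tool_rot: [1.295, 2.861, -0.0]
contact_force: [-0.9, -1.5, 4.7]
opening: 0.0424
grip_force: 41.4
```

```bash
python3 -c "
from h import *
to(.5542,.1758,.1048)"
```

```text
d_cm [-0.01  0.01 -0.74] pos [0.5541 0.1759 0.0974] q [ 1.800e-01  6.900e-02  1.829e+00 -1.000e-03  1.243e+00 -5.410e-01] z [ 1.3e-03 -6.0e-04 -1.0e+00] yaw 131.3 F [-0.9 -1.5  4.7] T [-0.208  0.171 -0.019] open 0.0424 grip 41.4 t 12.45
```

Emit:
{"name": "send_rows", "arguments": {
  "rows": [
    [4.0, [0, 0, 0.03], 10],
    [4.0, [0, 0, 0.045], 10],
    [4.0, [0, 0, 0.045], 10],
    [4.0, [0, 0, 0.045], 10],
    [4.0, [0, 0, 0.045], 10],
    [4.0, [0, 0, 0.045], 10],
    [4.0, [0, 0, 0.045], 10],
    [4.0, [0, 0, 0.045], 10],
    [4.0, [0, 0, 0], 0]
  ]
}}

```text
t: 13.58
tool_pos: [0.5538, 0.1762, 0.0936]
tool_rot: [2.827, 1.369, 0.001]
contact_force: [-1.3, 0.3, 4.5]
opening: 0.0418
grip_force: 41.2
```

```bash
python3 -c "
from h import *
to(.5542,.1758,.1048)"
```

```text
d_cm [ 0.    0.06 -1.12] pos [0.5538 0.1762 0.0936] q [ 0.18   0.073  1.831 -0.     1.237  0.849] z [ 5.e-04  1.e-04 -1.e+00] yaw 51.7 F [-1.3  0.3  4.5] T [-0.051  0.152 -0.11 ] open 0.0418 grip 41.2 t 13.57
```

Emit:
{"name": "send_rows", "arguments": {
  "rows": [
    [6.2, [0, 0, 0], 0],
    [6.2, [0, 0, 0], 0],
    [6.2, [0, 0, 0], -10],
    [6.2, [0, 0, 0], -10],
    [6.2, [0, 0, 0], -10],
    [6.2, [0, 0, 0], -10],
    [6.2, [0, 0, 0], -10],
    [6.2, [0, 0, 0], -10],
    [6.2, [0, 0, 0], -10],
    [6.2, [0, 0, 0], -10]
  ]
}}

```text
t: 14.82
tool_pos: [0.5532, 0.1761, 0.0926]
tool_rot: [-1.28, -2.868, 0.001]
contact_force: [-0.3, -0.7, 0.4]
opening: 0.0622
grip_force: 0.0
```

Emit:
{"name": "send_rows", "arguments": {
  "rows": [
    [6.2, [0, 0, 0], -10],
    [6.2, [0, 0, 0], -10],
    [6.2, [0, 0, 0], -10],
    [6.2, [0, 0, 0], -10],
    [6.2, [0, 0, 0], -10],
    [6.2, [0, 0, 0], -10],
    [6.2, [0, 0, 0], -10],
    [6.2, [0, 0, 0], -10],
    [6.2, [0, 0, 0], -10],
    [6.2, [0, 0, 0], -10]
  ]
}}

```text
t: 16.08
tool_pos: [0.5532, 0.1761, 0.0926]
tool_rot: [1.374, -2.824, -0.0]
contact_force: [-0.2, 0.3, 0.3]
opening: 0.0619
grip_force: 0.0
```

Emit:
{"name": "send_rows", "arguments": {
  "rows": [
    [6.2, [0, 0, 0], -10],
    [6.2, [0, 0, 0], -10],
    [6.2, [0, 0, 0], 0],
    [6.2, [0, 0, 0], 0]
  ]
}}

```text
t: 16.58
tool_pos: [0.5533, 0.1761, 0.093]
tool_rot: [1.833, -2.551, -0.0]
contact_force: [-0.1, 0.0, 0.4]
opening: 0.0621
grip_force: 0.0
```

```bash
python3 - <<'E'
from h import *
to(.5539,.1761,.0936)
im=ctrl.get_image("scene")
cv2.imwrite("pics/s3.png",cv2.resize(im["frame"][210:310,295:395],(500,500),interpolation=3)[...,::-1])
W=cloud(im)[210:310,295:395].reshape(-1,3); F=im["frame"][210:310,295:395].reshape(-1,3).astype(int)
d=np.hypot(W[:,0]-.5555,W[:,1]-.1775)
s=(d<.022)&(W[:,2]>.10)&(W[:,2]<.13)&(F.min(1)>150); print(s.sum(),np.percentile(W[s,2],[10,50,90]))
E
```

```text
d_cm [-0.01 -0.05 -0.06] pos [0.5533 0.1761 0.093 ] q [ 0.18   0.074  1.832  0.     1.236 -2.637] z [-4.e-04 -1.e-04 -1.e+00] yaw -108.6 F [-0.1  0.   0.4] T [ 0.038  0.012 -0.015] open 0.0621 grip 0.0 t 16.57
231 [0.10712422 0.11947001 0.12154606]
```

View pics/s3.png

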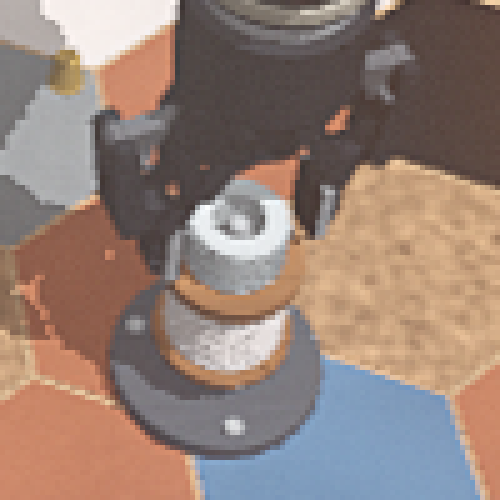

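Emit:
{"name": "send_rows", "arguments": {
  "rows": [
    [6.2, [0, -0.05, -0.1], 0],
    [4.0, [0, 0, 0], 0],
    [4.0, [0, 0, 0], 0],
    [4.0, [0, 0, 0], 0],
    [4.0, [0, 0, 0.02], 5],
    [4.0, [0, 0, 0.04], 10],
    [4.0, [0, 0, 0.05], 10]
  ],
  "newtons": 40
}}

```text
t: 17.5
tool_pos: [0.5541, 0.176, 0.0933]
tool_rot: [-1.231, 2.89, -0.0]
contact_force: [0.0, 0.5, 0.6]
opening: 0.0434
grip_force: 40.5
```

```bash
python3 -c "
from h import *
to(.5540,.1761,.094)"
```

```text
d_cm [-0.    0.01 -0.07] pos [0.5541 0.176  0.0933] q [ 0.18   0.075  1.83  -0.     1.236 -2.197] z [ 2.e-04 -0.e+00 -1.e+00] yaw -133.8 F [0.  0.5 0.6] T [-0.05  -0.066  0.004] open 0.0434 grip 40.5 t 17.5
```

Emit:
{"name": "send_rows", "arguments": {
  "rows": [
    [4.0, [0, 0, 0.045], 10],
    [4.0, [0, 0, 0.045], 10],
    [4.0, [0, 0, 0.045], 10]
  ]
}}

```text
t: 17.88
tool_pos: [0.5541, 0.176, 0.0919]
tool_rot: [-0.442, 3.11, -0.0]
contact_force: [0.4, -0.4, 1.1]
opening: 0.0437
grip_force: 40.5
```

```bash
python3 -c "
from h import *
to(.5540,.1761,.094)"
```

```text
d_cm [ 0.01  0.01 -0.21] pos [0.5541 0.176  0.0919] q [ 0.18   0.076  1.831 -0.     1.234 -1.673] z [ 3.e-04  0.e+00 -1.e+00] yaw -163.8 F [ 0.4 -0.4  1.1] T [0.021 0.012 0.026] open 0.0437 grip 40.5 t 17.88
```

Emit:
{"name": "send_rows", "arguments": {
  "rows": [
    [4.0, [0, 0, 0.045], 10],
    [4.0, [0, 0, 0.045], 10]
  ]
}}

```text
t: 18.12
tool_pos: [0.5541, 0.176, 0.0911]
tool_rot: [0.105, 3.14, -0.0]
contact_force: [-0.2, -0.2, 1.3]
opening: 0.043
grip_force: 40.5
```

```bash
python3 -c "
from h import *
to(.5540,.1761,.094)"
```

```text
d_cm [ 0.01  0.01 -0.29] pos [0.5541 0.176  0.0911] q [ 0.18   0.077  1.832 -0.     1.232 -1.324] z [ 3.e-04 -0.e+00 -1.e+00] yaw 176.2 F [-0.2 -0.2  1.3] T [-0.007 -0.002 -0.008] open 0.043 grip 40.5 t 18.12
```

Emit:
{"name": "send_rows", "arguments": {
  "rows": [
    [4.0, [0, 0, 0.045], 10],
    [4.0, [0, 0, 0.045], 10]
  ]
}}

```text
t: 18.38
tool_pos: [0.5542, 0.176, 0.0902]
tool_rot: [0.649, 3.073, 0.0]
contact_force: [0.3, 0.9, 0.8]
opening: 0.0431
grip_force: 40.5
```

```bash
python3 -c "
from h import *
to(.5540,.1761,.094)"
```

```text
d_cm [ 0.02  0.   -0.38] pos [0.5542 0.176  0.0902] q [ 0.18   0.078  1.832 -0.     1.231 -0.975] z [ 4.e-04  0.e+00 -1.e+00] yaw 156.2 F [0.3 0.9 0.8] T [ 0.028  0.024 -0.007] open 0.0431 grip 40.5 t 18.38
```

Emit:
{"name": "send_rows", "arguments": {
  "rows": [
    [4.0, [0, 0, 0.045], 10],
    [4.0, [0, 0, 0.045], 10]
  ]
}}

```text
t: 18.62
tool_pos: [0.5542, 0.176, 0.0894]
tool_rot: [1.173, 2.914, 0.0]
contact_force: [-0.2, 0.2, 1.6]
opening: 0.0428
grip_force: 40.6
```

```bash
python3 -c "
from h import *
to(.5540,.1761,.094)"
```

```text
d_cm [ 0.02 -0.01 -0.46] pos [0.5542 0.176  0.0894] q [ 0.18   0.079  1.832 -0.     1.229 -0.626] z [ 4.e-04 -0.e+00 -1.e+00] yaw 136.2 F [-0.2  0.2  1.6] T [-0.003  0.028 -0.002] open 0.0428 grip 40.6 t 18.62
```

Emit:
{"name": "send_rows", "arguments": {
  "rows": [
    [4.0, [0, 0, 0.045], 10]
  ]
}}

```text
t: 18.75
tool_pos: [0.5543, 0.176, 0.0892]
tool_rot: [1.422, 2.801, 0.0]
contact_force: [-1.0, 0.4, 3.6]
opening: 0.043
grip_force: 40.7
```

```bash
python3 -c "
from h import *
to(.5540,.1761,.094)"
```

```text
d_cm [ 0.02 -0.02 -0.48] pos [0.5543 0.176  0.0892] q [ 0.18   0.08   1.832 -0.     1.229 -0.452] z [ 6.e-04  0.e+00 -1.e+00] yaw 126.2 F [-1.   0.4  3.6] T [0.008 0.156 0.019] open 0.043 grip 40.7 t 18.75
```

Emit:
{"name": "send_rows", "arguments": {
  "rows": [
    [4.0, [0, 0, 0.045], 10]
  ]
}}

```text
t: 18.88
tool_pos: [0.5542, 0.176, 0.089]
tool_rot: [1.661, 2.666, 0.0]
contact_force: [-1.5, -0.5, 3.6]
opening: 0.0429
grip_force: 40.8
```

```bash
python3 -c "
from h import *
to(.5540,.1761,.094)"
```

```text
d_cm [ 0.02 -0.02 -0.5 ] pos [0.5542 0.176  0.089 ] q [ 0.18   0.08   1.832 -0.     1.229 -0.277] z [ 3.e-04 -0.e+00 -1.e+00] yaw 116.2 F [-1.5 -0.5  3.6] T [-0.102  0.319  0.069] open 0.0429 grip 40.8 t 18.88
```

Emit:
{"name": "send_rows", "arguments": {
  "rows": [
    [5.5, [0, 0, 0], 0],
    [5.5, [0, 0, 0], 0],
    [5.5, [0, 0, 0], 0]
  ]
}}

```text
t: 19.25
tool_pos: [0.5539, 0.1759, 0.088]
tool_rot: [-1.652, -2.672, 0.0]
contact_force: [-0.1, -0.2, 0.8]
opening: 0.055
grip_force: 0.0
```

```bash
python3 -c "
from h import *
to(.5540,.1761,.094)"
```

```text
d_cm [ 0.01  0.02 -0.6 ] pos [0.5539 0.1759 0.088 ] q [ 0.18   0.081  1.833 -0.     1.228 -0.284] z [-3.e-04 -1.e-04 -1.e+00] yaw 116.6 F [-0.1 -0.2  0.8] T [-0.046  0.033 -0.014] open 0.055 grip 0.0 t 19.25
```

Emit:
{"name": "send_rows", "arguments": {
  "rows": [
    [4.0, [0, 0, 0], 0],
    [4.0, [0, 0, 0], 0],
    [4.0, [0, 0, 0], 0],
    [4.0, [0, 0, 0], 0]
  ]
}}

```text
t: 19.75
tool_pos: [0.5542, 0.176, 0.0884]
tool_rot: [1.653, 2.671, 0.001]
contact_force: [0.4, 0.1, 2.0]
opening: 0.0434
grip_force: 40.6
```

```bash
python3 -c "
from h import *
to(.5540,.1761,.094)"
```

```text
d_cm [ 0.01 -0.02 -0.56] pos [0.5542 0.176  0.0884] q [ 0.18   0.081  1.833  0.     1.228 -0.283] z [ 5.e-04  1.e-04 -1.e+00] yaw 116.5 F [0.4 0.1 2. ] T [ 0.078 -0.068  0.019] open 0.0434 grip 40.6 t 19.75
```

Emit:
{"name": "send_rows", "arguments": {
  "rows": [
    [4.0, [0, 0, 0.045], 10]
  ]
}}

```text
t: 19.88
tool_pos: [0.5538, 0.176, 0.0881]
tool_rot: [-1.885, -2.513, 0.001]
contact_force: [-2.7, -0.2, 4.6]
opening: 0.0431
grip_force: 40.8
```

```bash
python3 -c "
from h import *
to(.5540,.1761,.094)"
```

```text
d_cm [ 0.01  0.02 -0.59] pos [0.5538 0.176  0.0881] q [ 0.18   0.081  1.833 -0.     1.228 -0.104] z [-8.e-04 -2.e-04 -1.e+00] yaw 106.2 F [-2.7 -0.2  4.6] T [0.001 0.389 0.135] open 0.0431 grip 40.8 t 19.88
```

Emit:
{"name": "send_rows", "arguments": {
  "rows": [
    [5.5, [0, 0, 0], 0],
    [5.5, [0, 0, -0.1], 0],
    [5.5, [0, 0, 0], 0]
  ]
}}

```text
t: 20.25
tool_pos: [0.554, 0.1759, 0.0887]
tool_rot: [-1.878, -2.518, 0.0]
contact_force: [-0.2, 0.6, -0.2]
opening: 0.0552
grip_force: 0.0
```

```bash
python3 - <<'E'
from h import *
to(.5539,.1761,.0936)
im=ctrl.get_image("scene")
cv2.imwrite("pics/s4.png",cv2.resize(im["frame"][210:310,295:395],(500,500),interpolation=3)[...,::-1])
W=cloud(im)[210:310,295:395].reshape(-1,3); F=im["frame"][210:310,295:395].reshape(-1,3).astype(int)
d=np.hypot(W[:,0]-.5555,W[:,1]-.1775)
s=(d<.022)&(W[:,2]>.10)&(W[:,2]<.13)&(F.min(1)>150); print(s.sum(),np.percentile(W[s,2],[10,50,90]))
s=(d>.024)&(d<.031)&(W[:,2]>.075)&(W[:,2]<.1)&(F[:,0]>F[:,2]+40); print(s.sum(),np.percentile(W[s,2],[10,50,90]))
E
```

```text
d_cm [ 0.02 -0.   -0.49] pos [0.554  0.1759 0.0887] q [ 0.18   0.08   1.833 -0.     1.229 -0.109] z [-1.e-04 -0.e+00 -1.e+00] yaw 106.6 F [-0.2  0.6 -0.2] T [-0.013 -0.023 -0.069] open 0.0552 grip 0.0 t 20.25
120 [0.10535886 0.11356127 0.1160512 ]
95 [0.08365495 0.08626525 0.0878084 ]
```

View pics/s4.png

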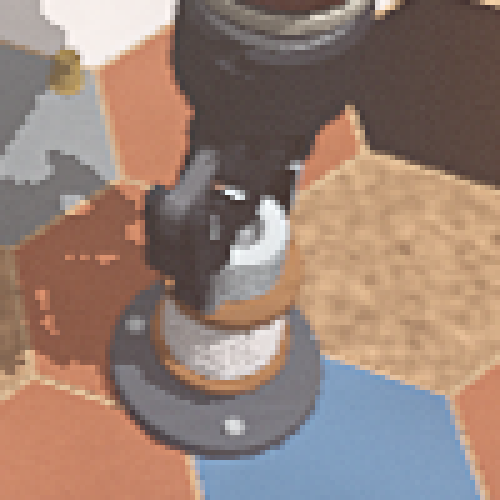

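Emit:
{"name": "send_rows", "arguments": {
  "rows": [
    [4.0, [0, 0, 0], 0],
    [4.0, [0, 0, 0], 0],
    [4.0, [0, 0, 0], 0],
    [4.0, [0, 0, 0], 0]
  ]
}}

```text
t: 20.8
tool_pos: [0.5539, 0.1759, 0.089]
tool_rot: [-1.88, -2.517, 0.001]
contact_force: [-3.5, -1.3, 3.1]
opening: 0.0432
grip_force: 40.4
```

```bash
python3 -c "
from h import *
to(.5540,.1761,.094)"
```

```text
d_cm [ 0.02  0.02 -0.5 ] pos [0.5539 0.1759 0.089 ] q [ 0.18   0.08   1.833 -0.     1.23  -0.108] z [-5.e-04 -2.e-04 -1.e+00] yaw 106.5 F [-3.5 -1.3  3.1] T [-0.269  0.676 -0.001] open 0.0432 grip 40.4 t 20.8
```

Emit:
{"name": "send_rows", "arguments": {
  "rows": [
    [4.0, [0, 0, 0.02], 5]
  ]
}}

```text
t: 20.92
tool_pos: [0.5539, 0.176, 0.0888]
tool_rot: [-1.99, -2.431, 0.001]
contact_force: [-3.1, -1.6, 5.1]
opening: 0.0431
grip_force: 40.4
```

```bash
python3 -c "
from h import *
to(.5540,.1761,.094)"
```

```text
d_cm [ 0.01  0.01 -0.52] pos [0.5539 0.176  0.0888] q [ 0.18   0.08   1.833 -0.     1.229 -0.019] z [-3.e-04 -2.e-04 -1.e+00] yaw 101.4 F [-3.1 -1.6  5.1] T [-0.23   0.613  0.162] open 0.0431 grip 40.4 t 20.93
```

Emit:
{"name": "send_rows", "arguments": {
  "rows": [
    [4.0, [0, 0, 0], 1]
  ]
}}

```text
t: 21.05
tool_pos: [0.554, 0.1761, 0.0888]
tool_rot: [-2.009, -2.416, 0.0]
contact_force: [-2.8, -0.6, 4.7]
opening: 0.043
grip_force: 40.4
```

```bash
python3 -c "
from h import *
to(.5540,.1761,.094)
for _ in range(6):
    ctrl.get_image('top'); print(ctrl.get_obs()['wrist_torque'].round(3),ctrl.get_obs()['contact_force'].round(1))"
```

```text
d_cm [ 0.    0.   -0.52] pos [0.554  0.1761 0.0888] q [ 0.18   0.08   1.833  0.     1.229 -0.004] z [-0.  0. -1.] yaw 100.5 F [-2.8 -0.6  4.7] T [-0.163  0.574  0.154] open 0.043 grip 40.4 t 21.05
[-0.133  0.653  0.146] [-3.1 -0.6  6.1]
[-0.14   0.633  0.081] [-3.8 -1.3  4.6]
[-0.141  0.648  0.117] [-3.1 -0.6  5.7]
[-0.119  0.656  0.109] [-3.6 -0.   4.7]
[-0.16   0.625  0.113] [-3.7 -0.5  5. ]
[-0.113  0.68   0.118] [-3.3 -1.3  5. ]
```

Emit:
{"name": "send_rows", "arguments": {
  "rows": [
    [5.5, [0, 0, 0], 0],
    [5.5, [0, 0, -0.05], 0],
    [5.5, [0, 0, 0], 0],
    [4.0, [0, 0, 0], 0],
    [4.0, [0, 0, 0], 0],
    [4.0, [0, 0, -0.05], 0],
    [4.0, [0, 0, 0], 0]
  ],
  "newtons": 30
}}

```text
t: 22.22
tool_pos: [0.554, 0.1759, 0.0892]
tool_rot: [2.009, 2.415, -0.0]
contact_force: [0.6, 0.2, -2.1]
opening: 0.0437
grip_force: 30.8
```

```bash
python3 -c "
from h import *
to(.5540,.1761,.094)"
```

```text
d_cm [ 0.02  0.01 -0.48] pos [0.554  0.1759 0.0892] q [ 0.179  0.079  1.833 -0.     1.229 -0.003] z [ 0.e+00 -1.e-04 -1.e+00] yaw 100.5 F [ 0.6  0.2 -2.1] T [-0.012 -0.108  0.022] open 0.0437 grip 30.8 t 22.23
```

Emit:
{"name": "send_rows", "arguments": {
  "rows": [
    [4.0, [0, 0, 0], 3]
  ]
}}

```text
t: 22.35
tool_pos: [0.5537, 0.1759, 0.0892]
tool_rot: [-2.072, -2.361, 0.001]
contact_force: [-1.3, -0.4, -1.0]
opening: 0.0431
grip_force: 30.9
```

```bash
python3 -c "
from h import *
to(.5540,.1761,.094)
for _ in range(4):
    ctrl.get_image('top'); print(ctrl.get_obs()['wrist_torque'].round(3),ctrl.get_obs()['contact_force'].round(1))"
```

```text
d_cm [ 0.02  0.03 -0.48] pos [0.5537 0.1759 0.0892] q [ 0.18   0.079  1.833 -0.     1.23   0.05 ] z [-7.e-04 -4.e-04 -1.e+00] yaw 97.4 F [-1.3 -0.4 -1. ] T [-0.07   0.105  0.232] open 0.0431 grip 30.9 t 22.35
[-0.052  0.007  0.063] [-1.3 -0.8 -1.8]
[-0.101  0.033 -0.023] [-0.7 -0.6 -1.2]
[-0.118  0.034 -0.055] [-0.1 -0.9 -1.4]
[-0.064  0.098  0.003] [-0.4 -0.8 -1.4]
```

Turned about 1.05 turns from first contact (1.1 from the thread ends). The torque has risen from about 0.02 to 0.16–0.23 Nm, which puts the grip at about 15–16 N. I'll release and withdraw.

Emit:
{"name": "send_rows", "arguments": {
  "rows": [
    [6.5, [0, 0, 0], 0],
    [6.5, [0, 0, 0], 0],
    [6.5, [0, 0, 0], 0],
    [6.5, [0, 0, -1], 0],
    [6.5, [0, 0, -3], 0],
    [6.5, [0, 0, -4], 0],
    [6.5, [0, 0, -4], 0],
    [6.5, [0, 0, -3], 0],
    [6.5, [0, 0, -1], 0],
    [6.5, [0, 0, 0], 0]
  ]
}}

```text
t: 23.8
tool_pos: [0.5542, 0.176, 0.25]
tool_rot: [2.071, 2.361, 0.001]
contact_force: [-0.2, -0.3, -1.4]
opening: 0.065
grip_force: 0.0
```

Emit:
{"name": "send_rows", "arguments": {
  "rows": [
    [6.5, [0, 5, 0], 0],
    [6.5, [0, 5, 0], 0],
    [6.5, [0, 5, 0], 0],
    [6.5, [0, 3, 0], 0],
    [6.5, [0, 0, 0], 0]
  ]
}}

```text
t: 24.42
tool_pos: [0.7327, 0.1991, 0.2453]
tool_rot: [-2.07, -2.359, 0.006]
contact_force: [0.2, -0.4, -0.7]
opening: 0.0651
grip_force: 0.0
```

```bash
python3 - <<'E'
from h import *
to(.5539,.1761,.0936)
im=ctrl.get_image("scene")
cv2.imwrite("pics/s5.png",im["frame"][...,::-1])
E
```

```text
d_cm [  0.04 -17.95  15.26] pos [0.7327 0.1991 0.2453] q [ 0.168  0.36   1.238 -0.     1.549  0.037] z [-5.2e-03 -9.0e-04 -1.0e+00] yaw 97.5 F [ 0.2 -0.4 -0.7] T [ 0.024  0.036 -0.047] open 0.0651 grip 0.0 t 24.43
```

View pics/s5.png

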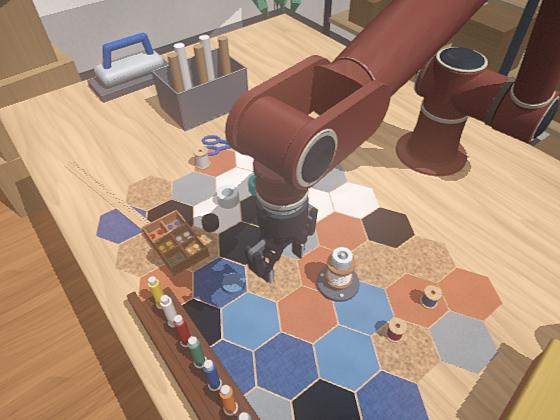

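The ring sits level on the reel at about (342,257), the arm is clear, and the bystanders I can see haven't moved.

```bash
python3 -c "
from station import ctrl; print(ctrl.finish_job())"
```

```text
the job is handed in; nothing more can be done
None
```

The job is handed in at about 24 s: the ring nut went on about 1.05 turns from first contact and is snug on the reel at an estimated 15–16 N (worked out from turning torque and angle, not measured directly), with the gripper released and clear.

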